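# Refit the upper burr of a coffee grinder after cleaning

### The job

The coffee grinder has been cleaned, and its upper burr only lies loosely on the seat, its rim propped up on the locating pin. With a fingertip, push the grip bar round until the notch in the rim drops over the pin, then press down on the middle of the bar until the burr clicks fully home, level on the seat, and let go. Do not lift the burr off, and leave the hopper, brush, scoop, canister and white cup where they are.

Things in the scene. Friction and masses are not known exactly. Their poses are not given: they have to be found in the camera images.
- grinder: Coffee grinder without its bean hopper, fixed: white plastic tower, 156 mm deep (its x), 130 mm wide (its y), with a round black deck on top, 126 mm in diameter, a 3 mm high metal ring along its edge. Origin on the worktop below the middle of the deck, z up; its front (grounds bin, dial) faces its own -x.
- pin_top (a point): Top centre of the upright steel locating pin on the deck, 8 mm in diameter, 14 mm high above the seat, 43 mm from the middle of the bore towards the grinder's +x. Its outer edge shows outside the burr's rim, beside a short steel index mark on the deck. With its rim on the pin the burr turns easily either way (about 1 N at the bar's end).
- carrier: The upper burr in its holder, loose, about 0.28 kg: a metal disc 88 mm in diameter, 6 mm thick, with a 64 mm skirt that hangs into the bore (1 mm play all round), a 44 mm opening and a black upright grip bar right across the top. Origin: centre of the disc's underside, z up, +x towards the notch, y along the bar. At the start it leans about 3 degrees, its rim on the pin.
- notch (a point): Centre of the notch in the disc's rim, at its upper face, 43 mm from the disc's centre: the place that the pin takes. 12 mm wide, 6.6 mm deep. When it meets the pin (2 mm play each side) that rim drops some 5 mm, the disc lies level 8 to 10 mm above the seat, and the pin stops it turning.
- bar_mid (a point): The place to press: middle of the grip bar's top edge, above the disc's centre, 26 mm above the disc's underside (20 mm above its upper face). The bar, smooth and slippery, is 8 mm thick, solid down to the disc, 81 mm long at the foot and 71 mm at the top, square to the line from the centre to the notch.
- bar_end_a (a point): Point in the grip bar near one end, 32 mm from the disc's centre, 6 mm below the bar's top edge and 14 mm above the disc's upper face: a good place to push the bar sideways. Seen from above the notch is a quarter turn clockwise of this end.
- bar_end_b (a point): The same at the bar's other end; the notch is a quarter turn anticlockwise of this end.
- hopper: Bystander: the frosted clear bean hopper, 128 mm in diameter, 108 mm high, standing on the worktop; origin at the centre of its foot.
- brush: Bystander: small cleaning brush with a wooden handle, 150 mm long, lying on the worktop.
- scoop: Bystander: steel coffee scoop, 122 mm long, lying beside the grinder on its -y side.
- canister: Bystander: steel canister with a black lid, 67 mm in diameter, 122 mm high; origin at the centre of its foot.
- cup_white: Bystander: white spotted cup, 63 x 88 x 54 mm.
- seat (a point): Middle of the deck's flat black face (the seat, 175 mm above the worktop), in the axis of its 67 mm bore. Six sprung catch balls in the bore hold the aligned disc 8 to 10 mm above the seat; some 10 to 15 N downward on the middle of its bar snaps it past them, and its underside then rests on the seat and stays.
Things that resemble listed ones, but are neither listed nor needed, are in the scene too. Leave any orange look-alike of the carrier alone.

How it is judged (in metres and radians):
At the end, for the whole second after the job is handed in: The burr lies home: underside within 1.7 mm of the seat, level within 1.4 degrees, notch within 4 mm of the pin, at rest (z of carrier in the frame of grinder below 0.1767 m and angle between carrier's own z axis and vertical below 0.025 rad and horizontal distance between notch and pin_top below 0.004 m and linear speed of carrier below 0.02 m/s); the robot touches nothing.
It fails at once if the burr is lifted (more than about 10 mm above its loose height) (z of carrier in the frame of grinder above 0.197 m).
It fails at once if a bystander is pushed more than 20 mm or lifted (distance of any of hopper, brush, scoop, canister, cup_white from where it was at the start of the episode above 0.02 m).
It also fails if it takes over 51 s, if anything falls off the work surface, if the arm or the gripper's body presses on something with over 40 N, if the wrist force passes 120 N, or if a joint passes its speed limit or range.

### The arm

A 6-joint arm with a two-finger parallel gripper is mounted at the origin on a cart in front of the work surface, level with it; the furniture and walls round the work are solid. World frame = base frame: x ahead of the robot, y to its left, z up, the work surface at z = 0. Lengths are in mm, angles in rad, forces in N, time in s.
With the tool pointing down it reaches from about 250 to 775 mm from the base axis. Payload 4 kg.
Tool frame: the origin (TCP) lies on the centre line of the jaws, within the pads' length; the fingertips stand 8 mm ahead of it and the grasp point (between the pads) lies 11 mm behind it (arm.tips_ahead is the distance from the TCP to the fingertips, in mm); z points along the fingers, y is the direction in which the jaws open and shut (so a half turn about z gives the same grasp; the last joint's range is limited). The gripper opens to 85 mm and grips with 20 to 120 N. Pads are 22 mm wide; open, the fingers measure 114 mm over their backs; the gripper's body (76 mm by 85 mm) begins 54 mm behind the grasp point. The pads swing forward as they close: fully open they stand 13 mm farther back than shut.
Start: joints at [-1.287, 0.087, 1.371, -0, 1.684, -0.103], TCP at [207.473, -509.384, 239.341] pointing down, gripper open.
Joint ranges: [-3.1, 3.1], [-0.76, 2.03], [0.27, 2.55], [-1.08, 4.22], [0.17, 2.65], [-2.57, 2.57]. Speed limits (rad/s): [2.79, 2.79, 3.14, 3.14, 3.14, 3.14].

### API

Orientations are given as [roll, pitch, yaw] about the fixed x, y, z axes, in that order (R = Rz(yaw) Ry(pitch) Rx(roll)).
In Python, from cell import arm gives the robot as it stands. The module is installed in compiled form; this text tells all that it offers.
- The arm moves only by the shell command python3 -m pendant 'ROWS'. ROWS is JSON, a list of rows, each a list of 7 numbers: the opening, from -1 (shut) to 1 (fully open), then the shift along the tool's x, y, z in units of 25 mm (1.0 is 25 mm), then the turn, a rotation vector about the tool's x, y, z in units of 45 degrees (1.0 is 45 degrees). A call has 1 to 8 rows; each row shifts and turns the commanded pose from where the row before left it, along the tool's axes as they then stand; what a row does not reach is not made up. A row lasts 1/8 s, in which the tool goes at most 62.5 mm and 10.7 degrees, less where a joint would pass 70% of its speed; a pose out of reach is approached as far as the arm can. A call with a number of a shift or a turn outside -1 to 1 is refused whole. A call with a gripper value outside its range is refused whole. The fingers move at their own pace and stop on an object; the grip force is fixed at half the most. Time passes only in rows, so rows that do not move let the fingers close. It gives the time, the measured TCP pose, the force and the opening at its end, in the units of the state.
- arm.state(): the state, without advancing time (a new reading comes with each control period).
- arm.get_image(name): name is "side" or "top" or "wrist"; returns the picture (400x640x3 uint8, red, green, blue); there is no depth.
- arm.get_calibration(name): a dict with "camera_matrix" (3x3 intrinsics, pixels), "R" (3x3) and "t" (3): a world point X has camera coordinates R X + t; the wrist camera has in their place "mount" (4x4, takes a point from camera to tool coordinates, whose origin is the TCP and whose axes are the flange's). Camera axes: x right, y down, z forward; pixel columns grow to the right and rows downward; lengths in mm; the calibration is good to about 2 mm. A picture is of the moment at which its call begins: read the wrist's pose just before it. get_calibration takes no time and is no camera call.
- arm.job_done(): hands the job in, once; it reports no verdict.
The state is a dict: "time": time; "joints": joint angles; "dq": joint speeds; "effort": joint torques, N m; "tcp_pos": TCP position; "tcp_rot": TCP orientation; "wrist_force": force on the tool from outside, world axes, zero at the start; "ft_torque": the same for the moment, N m; "opening": finger opening in mm.
Only numpy, scipy, OpenCV 4.12 (cv2) and the standard library are available. Lean on these libraries where they do the work, as an engineer would, in place of code of your own. Each camera call takes 0.05 s, during which the arm holds its last target.

## Working session

There is one attempt and no reset: what is moved stays moved. The work goes in short steps, Python scripts to look and compute and a shell command to move; the robot and the scene stay as the last step left them, time stands still between calls to the robot, and variables do not carry over. Pictures are saved under pics/ and viewed, and the job is handed in when it is done.

```bash
mkdir -p pics
python3 - <<'E'
from cell import arm
import cv2
for n in("side","top","wrist"):
    cv2.imwrite(f"pics/{n}0.png",arm.get_image(n)[:,:,::-1])
    c=arm.get_calibration(n);print(n,{k:(v.tolist() if hasattr(v,'tolist') else v) for k,v in c.items()})
print(arm.state())
E
```

```text
side {'camera_matrix': [[398.60224899135784, 0.0, 320.4834616447485], [0.0, 398.60224899135784, 204.08218833612958], [0.0, 0.0, 1.0]], 'R': [[0.8630859560825813, -0.5049454992301299, -0.010614858465895225], [-0.27702062307145525, -0.45571907170259696, -0.8459194418380663], [0.42230582142106315, 0.733041724933689, -0.53320504751936]], 't': [-542.9027891176688, 212.03013289288305, 1395.441646191063]}
top {'camera_matrix': [[376.60007904044863, 0.0, 321.1961634252712], [0.0, 376.60007904044863, 206.10142310898357], [0.0, 0.0, 1.0]], 'R': [[-0.022922614842199353, -0.9997334636211819, 0.0027487169354514524], [-0.9956568887977032, 0.02258081746262889, -0.09031869392544105], [0.09023255243244671, -0.004807119586040527, -0.9959091213975355]], 't': [-133.86780450239476, 573.0059689879068, 1333.4357011598463]}
wrist {'camera_matrix': [[283.51376274812935, 0.0, 318.2653728260472], [0.0, 283.51376274812935, 201.25309568774867], [0.0, 0.0, 1.0]], 'mount': [[-0.0009074898679698775, -0.9553060364264955, -0.2956172410892784, 74.94488757425837], [0.9999995390942501, -0.0007742589432127413, -0.0005677449896897517, 1.2718571020063907], [0.0003134859231201942, -0.2956176200604183, 0.955306298752598, -134.608313972313], [0.0, 0.0, 0.0, 1.0]]}
{'time': 0.15, 'joints': array([-1.28714098e+00,  8.78484059e-02,  1.37193384e+00, -2.47855354e-06,
        1.68357636e+00, -1.03113892e-01]), 'dq': array([-0.00128734, -0.00326804, -0.00559378,  0.00128648,  0.00016601,
       -0.00059658]), 'effort': array([ 1.99542206e-03, -3.52372634e+01, -3.13678551e+01, -2.07058083e-04,
        8.03153438e-03,  1.16567300e-06]), 'tcp_pos': array([ 207.34434149, -509.02576238,  238.35988659]), 'tcp_rot': array([-3.13983583e+00, -1.79321501e-04,  3.86768802e-01]), 'wrist_force': array([-0.16946364,  0.61251459, -0.33224522]), 'ft_torque': array([ 0.01292425, -0.02222559, -0.03842072]), 'opening': 85.19093555537818}
```

View pics/side0.png

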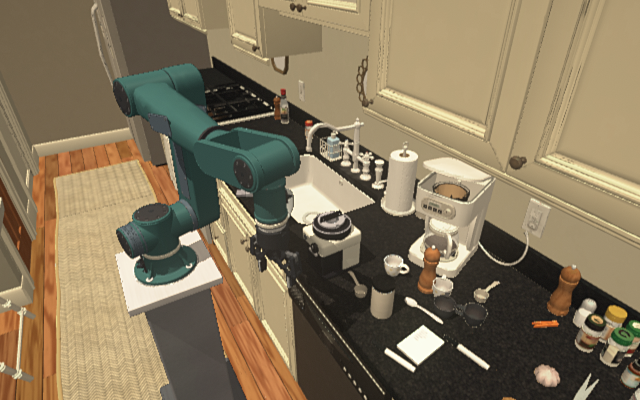

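View pics/top0.png

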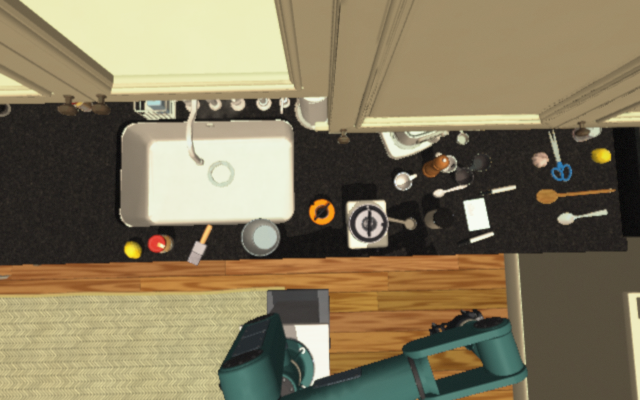

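View pics/wrist0.png

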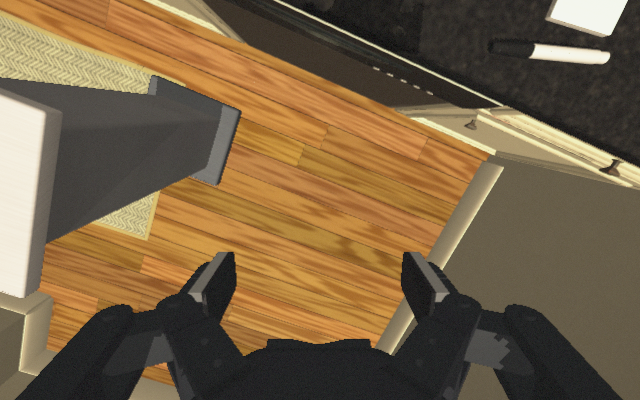

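The top view shows the grinder with the bar-carrying disc at (367,223). The orange ring at (321,211) lies on the worktop and is the look-alike, so the carrier is the disc on the white tower. I'll enlarge to confirm.

```bash
cat > h.py <<'E'
import numpy as np,cv2
from cell import arm
def ray(n,u,v,st=None):
    c=arm.get_calibration(n);K=np.array(c["camera_matrix"])
    d=np.linalg.solve(K,[u,v,1.])
    if n!="wrist":
        R=np.array(c["R"]);t=np.array(c["t"]);return -R.T@t,R.T@d
    from scipy.spatial.transform import Rotation as Ro
    M=np.array(c["mount"]);T=Ro.from_euler("xyz",st["tcp_rot"]).as_matrix()
    return T@M[:3,3]+st["tcp_pos"],T@M[:3,:3]@d
def onz(n,u,v,z,st=None):
    o,d=ray(n,u,v,st);return o+d*(z-o[2])/d[2]
def proj(n,X,st=None):
    c=arm.get_calibration(n);K=np.array(c["camera_matrix"])
    if n!="wrist": p=np.array(c["R"])@X+np.array(c["t"])
    else:
        from scipy.spatial.transform import Rotation as Ro
        M=np.array(c["mount"]);T=Ro.from_euler("xyz",st["tcp_rot"]).as_matrix()
        p=M[:3,:3].T@(T.T@(np.asarray(X)-st["tcp_pos"])-M[:3,3])
    q=K@p;return q[:2]/q[2]
E
python3 - <<'E'
import cv2
from h import *
a=cv2.imread("pics/top0.png")[190:260,300:420];b=cv2.imread("pics/side0.png")[195:275,290:370]
cv2.imwrite("pics/c0.png",np.vstack([cv2.resize(a,(600,350),interpolation=2)]))
cv2.imwrite("pics/c1.png",cv2.resize(b,(560,560),interpolation=2))
print(onz("top",369,224,195),onz("side",332,224,190))
E
```

```text
[ 494.54348872 -295.20010895  195.        ] [ 485.72206978 -321.24828301  190.        ]
```

View pics/c0.png

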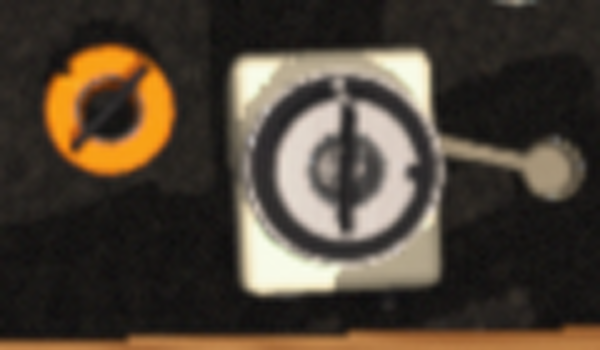

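View pics/c1.png

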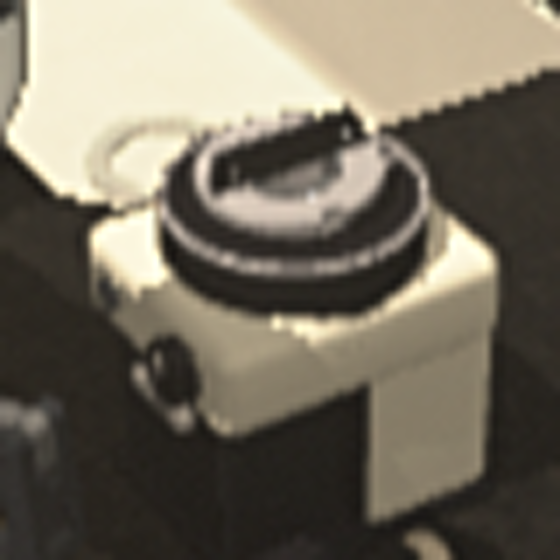

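The crops confirm it: the carrier is the pale disc with a black bar on the tower, with its notch at −y (crop 412,172). The pin is at +x (crop 340,90), so the burr needs about a quarter turn anticlockwise. Next I'll shut the gripper, turn it to yaw 0 and go above the burr.

```bash
python3 -m pendant '[[-1,0,0,-1,0,0,0.165],[-1,0,0,-1,0,0,0.164],[-1,0,0,-0.6,0,0,0.164],[-1,1,-0.8,0,0,0,0],[-1,1,-0.8,0,0,0,0],[-1,1,-0.8,0,0,0,0],[-1,1,-0.8,0,0,0,0],[-1,1,-0.8,0,0,0,0]]'
python3 -m pendant '[[-1,1,-0.8,0,0,0,0],[-1,1,-0.8,0,0,0,0],[-1,1,-0.8,0,0,0,0],[-1,1,-0.8,0,0,0,0],[-1,1,-0.8,0,0,0,0],[-1,0.5,-0.4,0,0,0,0],[-1,0,0,0,0,0,0]]'
cat > w.py <<'E'
import sys
from h import *
st=arm.state();im=arm.get_image("wrist")[:,:,::-1];cv2.imwrite(f"pics/{sys.argv[1]}.png",im)
import pickle;pickle.dump(st,open(f"pics/{sys.argv[1]}.pkl","wb"))
print(st["time"],st["tcp_pos"].round(1),st["tcp_rot"].round(3),st["opening"].round(1),st["wrist_force"].round(1))
E
python3 w.py w1
```

```text
time: 1.15
tcp_pos: [333.2, -408.6, 303.9]
tcp_rot: [-3.141, 0.0, -0.0]
wrist_force: [-1.1, -0.2, -1.2]
opening: 0.1
time: 2.02
tcp_pos: [470.3, -299.1, 303.9]
tcp_rot: [-3.142, 0.001, 0.001]
wrist_force: [0.0, -0.1, 0.1]
opening: -0.5Traceback (most recent call last):
  File "w.py", line 5, in <module>
    print(st["time"],st["tcp_pos"].round(1),st["tcp_rot"].round(3),st["opening"].round(1),st["wrist_force"].round(1))
                                                                   ^^^^^^^^^^^^^^^^^^^
AttributeError: 'float' object has no attribute 'round'
```

View pics/w1.png

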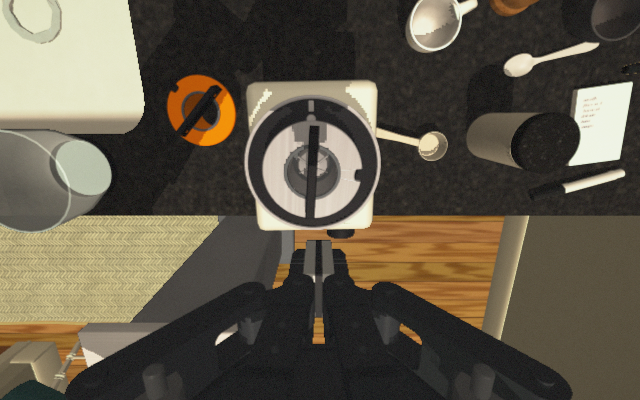

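```bash
sed -i 's/st\["opening"\].round(1)/round(st["opening"],1)/' w.py
python3 - <<'E'
from h import *
im=cv2.imread("pics/w1.png")[75:240,235:395]
cv2.imwrite("pics/w1c.png",cv2.resize(im,(576,594),interpolation=2))
E
```

```text
(no output)
```

View pics/w1c.png

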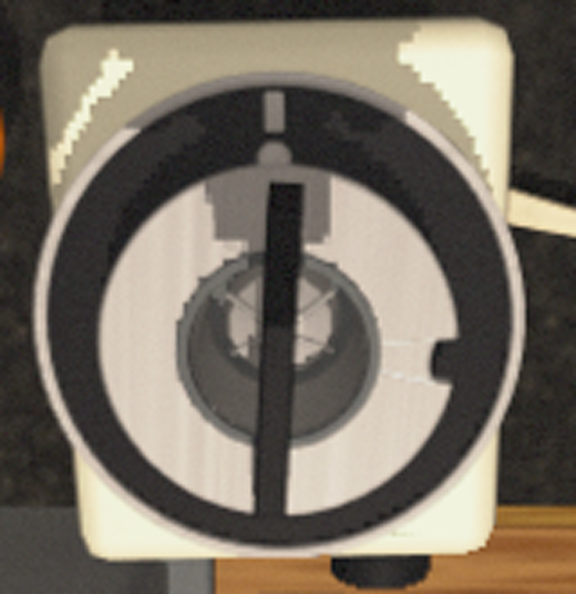

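Run:
```python
from h import *
import pickle
st=pickle.load(open("pics/w1.pkl","rb"));print(st["time"],st["tcp_pos"])
for n,u,v,z in [("ring",280,313.5,178),("pin",273,150,189),("disc",277.5,340,190),("notch",440,361,190),("barA",285.5,184,212),("barB",271,516,206),("mark",274,110,175)]:
    print(n,onz("wrist",235+u/3.6,75+v/3.6,z,st).round(1))
print(onz("top",369,224,195))
print(proj("wrist",st["tcp_pos"],st))
```

```text
2.025 [ 470.31712948 -299.10971443  303.91341787]
ring [ 502.8 -295.3  178. ]
pin [ 543.1 -294.1  189. ]
disc [ 498.3 -294.8  190. ]
notch [ 493.  -335.1  190. ]
barA [ 536.4 -297.3  212. ]
barB [ 458.1 -293.3  206. ]
mark [ 552.3 -294.   175. ]
[ 494.54348872 -295.20010895  195.        ]
[315.9462003  261.89682564]
```

Centre is about (501,−295), pin (543,−294), and the notch is at about −95°. I'll lower the shut fingers on the +y side of the near bar end (end b), then sweep anticlockwise round the axis.

```bash
python3 -m pendant '[[-1,0,-1,0,0,0,0],[-1,0,-0.2,1,0,0,0],[-1,0,0,1,0,0,0],[-1,0,0,1,0,0,0],[-1,0,0,0.8,0,0,0],[-1,0,0,0.08,0,0,0],[-1,0,0,0,0,0,0]]'; python3 w.py w2
```

```text
time: 2.95
tcp_pos: [470.0, -269.4, 208.3]
tcp_rot: [3.141, -0.001, -0.001]
wrist_force: [-0.2, -1.1, 0.3]
opening: 0.2
2.95 [ 470.  -269.4  208.3] [ 3.141e+00 -1.000e-03 -1.000e-03] 0.2 [-0.2 -1.1  0.3]
```

View pics/w2.png

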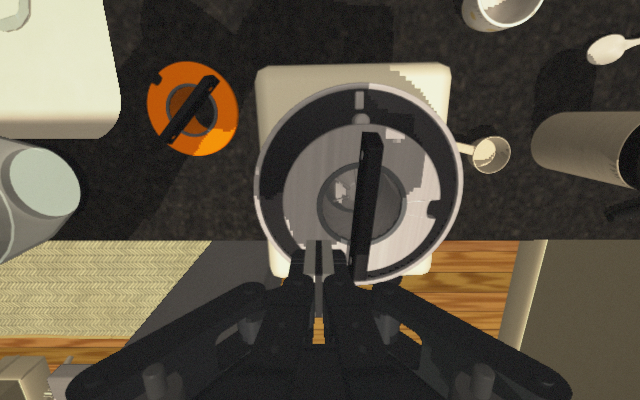

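The shut fingers (318,250) stand beside the bar's near end (360,265), clear of the disc. Closing the gap and starting the sweep.

```bash
python3 -m pendant '[[-1,0,0.2,0,0,0,0],[-1,0,0.16,0,0,0,0],[-1,-0.027,0.102,0,0,0,-0.1],[-1,-0.027,0.102,0,0,0,-0.1],[-1,-0.027,0.102,0,0,0,-0.1],[-1,-0.027,0.102,0,0,0,-0.1],[-1,-0.027,0.102,0,0,0,-0.1],[-1,-0.027,0.102,0,0,0,-0.1]]'; python3 w.py w3
```

```text
time: 4.0
tcp_pos: [467.6, -293.1, 208.5]
tcp_rot: [-3.138, 0.002, 0.473]
wrist_force: [-6.3, 4.3, 4.1]
opening: 0.5
4.0 [ 467.6 -293.1  208.5] [-3.138e+00  2.000e-03  4.730e-01] 0.5 [-6.3  4.3  4.1]
```

View pics/w3.png

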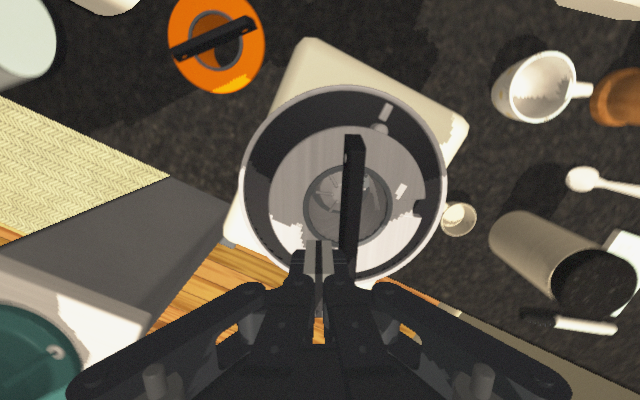

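The bar turns with the finger: the pin is at (381,127), the notch at (420,207), and there are some 65° to go. Continuing.

```bash
python3 -m pendant '[[-1,-0.027,0.102,0,0,0,-0.1],[-1,-0.027,0.102,0,0,0,-0.1],[-1,-0.027,0.102,0,0,0,-0.1],[-1,-0.027,0.102,0,0,0,-0.1],[-1,-0.027,0.102,0,0,0,-0.1],[-1,-0.027,0.102,0,0,0,-0.1],[-1,-0.027,0.102,0,0,0,-0.1],[-1,-0.027,0.102,0,0,0,-0.1]]'; python3 w.py w4
```

```text
time: 5.05
tcp_pos: [475.6, -312.8, 209.3]
tcp_rot: [-3.136, 0.003, 1.1]
wrist_force: [-7.1, 1.7, 5.3]
opening: 0.0
5.05 [ 475.6 -312.8  209.3] [-3.136e+00  3.000e-03  1.100e+00] 0.0 [-7.1  1.7  5.3]
```

View pics/w4.png

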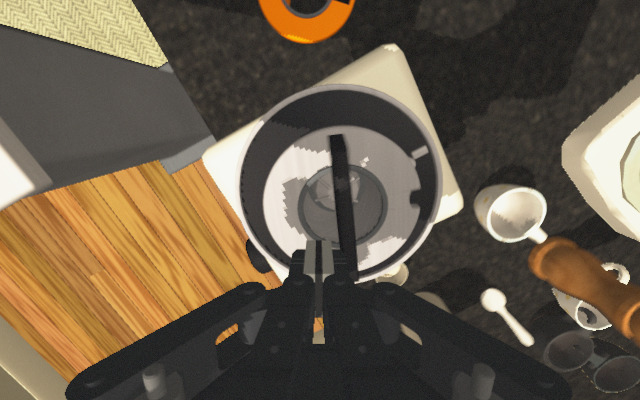

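Notch (416,198) now sits about 25° short of the pin, which is beside the mark at (420,152). Continuing gently.

```bash
python3 -m pendant '[[-1,-0.027,0.102,0,0,0,-0.1],[-1,-0.027,0.102,0,0,0,-0.1],[-1,-0.027,0.102,0,0,0,-0.1],[-1,-0.027,0.102,0,0,0,-0.1],[-1,-0.013,0.05,0,0,0,-0.05],[-1,-0.013,0.05,0,0,0,-0.05]]'; python3 w.py w5;  python3 - <<'E'
from h import *
im=cv2.imread("pics/w5.png")[70:290,220:460]
cv2.imwrite("pics/w5c.png",cv2.resize(im,(600,550),interpolation=2))
E
```

```text
time: 5.85
tcp_pos: [487.8, -321.0, 208.1]
tcp_rot: [-3.138, 0.003, 1.491]
wrist_force: [-7.1, -1.1, 2.5]
opening: -0.1
5.85 [ 487.8 -321.   208.1] [-3.138e+00  3.000e-03  1.491e+00] -0.1 [-7.1 -1.1  2.5]
```

View pics/w5c.png

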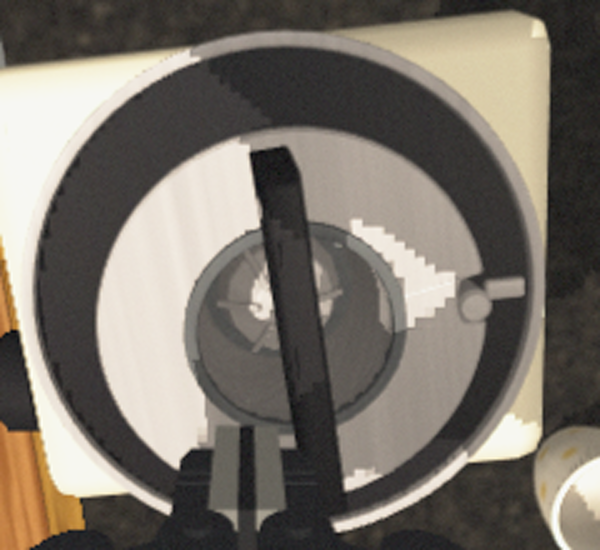

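The pin (475,303 in the crop) appears inside the notch. A small extra push will check that it is stopped.

```bash
python3 -m pendant '[[-1,0,0.06,0,0,0,0],[-1,0,0.06,0,0,0,0],[-1,0,0,0,0,0,0]]'; python3 -m pendant '[[-1,0,-0.3,0,0,0,0],[-1,0,-0.3,0,0,0,0],[-1,0,0,-0.8,0,0,0],[-1,0,0,-0.8,0,0,0],[-1,0,0,0,0,0,0]]'; python3 w.py w6;  python3 - <<'E'
from h import *
im=cv2.imread("pics/w6.png")[70:290,220:460]
cv2.imwrite("pics/w6c.png",cv2.resize(im,(600,550),interpolation=2))
im=arm.get_image("side")[:,:,::-1];cv2.imwrite("pics/s6.png",cv2.resize(im[195:275,290:370],(560,560),interpolation=2))
E
```

```text
time: 6.28
tcp_pos: [488.6, -321.5, 208.0]
tcp_rot: [-3.132, 0.003, 1.489]
wrist_force: [-11.3, -0.9, 3.8]
opening: 0.2
time: 6.9
tcp_pos: [478.7, -319.1, 249.4]
tcp_rot: [3.137, 0.002, 1.492]
wrist_force: [0.4, -0.1, -0.0]
opening: 0.1
6.9 [ 478.7 -319.1  249.4] [3.137e+00 2.000e-03 1.492e+00] 0.1 [ 0.4 -0.1 -0. ]
```

View pics/w6c.png

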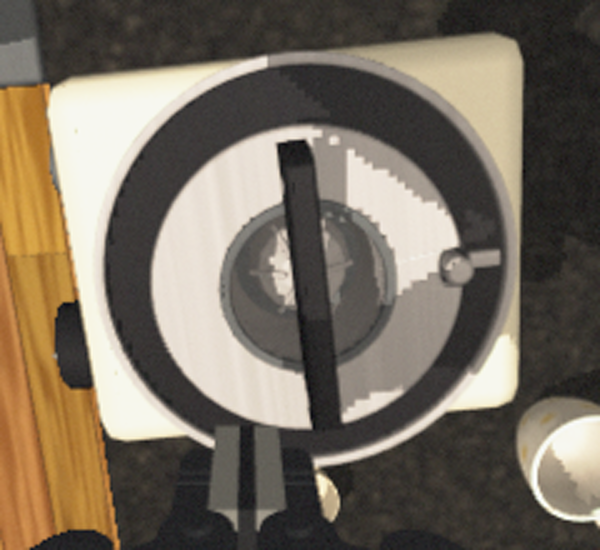

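View pics/s6.png

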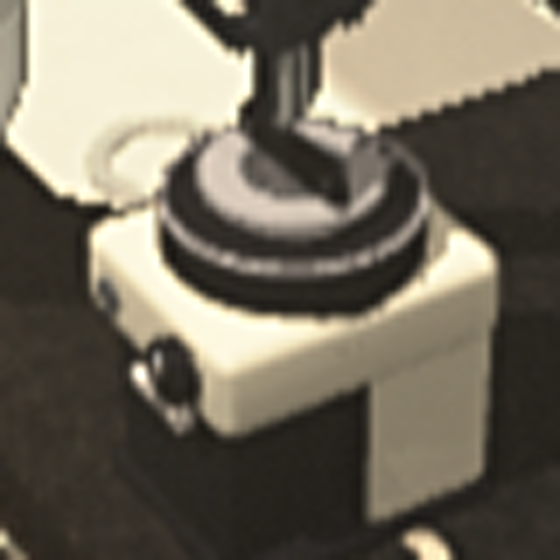

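The pin top stands inside the notch (crop 457,265) and the disc looks level. Next I'll locate the bar's middle.

Run:
```python
from h import *
import pickle
st=pickle.load(open("pics/w6.pkl","rb"))
f=lambda u,v:(220+u/2.5,70+v/2.5)
for n,u,v,z in [("ring",308,260,178),("pin",457,262,189),("disc",309,279,190),("bar far top",294,147,210),("bar near top",326,428,208)]:
    print(n,onz("wrist",*f(u,v),z,st).round(1))
for c in [(501,-295,210),(502,-295,210)]:
    p=proj("wrist",c,st);print((p-[220,70])*2.5)
```

```text
ring [ 499.9 -289.4  178. ]
pin [ 540.6 -290.9  189. ]
disc [ 498.9 -292.2  190. ]
bar far top [ 495.6 -254.9  210. ]
bar near top [ 500.  -329.7  208. ]
[324.65098732 307.06271147]
[328.57499373 306.75810511]
```

```bash
python3 -m pendant '[[-1,0.54,0.345,0,0,0,0],[-1,0.54,0.345,0,0,0,0],[-1,0,0,0.3,0,0,-0.13],[-1,0,0,0.3,0,0,0],[-1,0,0,0,0,0,0]]'; python3 w.py w7;  python3 - <<'E'
from h import *
im=cv2.imread("pics/w7.png")[70:290,220:460]
cv2.imwrite("pics/w7c.png",cv2.resize(im,(600,550),interpolation=2))
im=arm.get_image("side")[:,:,::-1];cv2.imwrite("pics/s7.png",cv2.resize(im[195:275,290:370],(560,560),interpolation=2))
E
```

```text
time: 7.62
tcp_pos: [497.0, -292.2, 231.0]
tcp_rot: [-3.14, -0.001, 1.593]
wrist_force: [-0.5, 0.4, -0.5]
opening: -0.1
7.625 [ 497.  -292.2  231. ] [-3.140e+00 -1.000e-03  1.593e+00] -0.1 [-0.5  0.4 -0.5]
```

View pics/w7c.png

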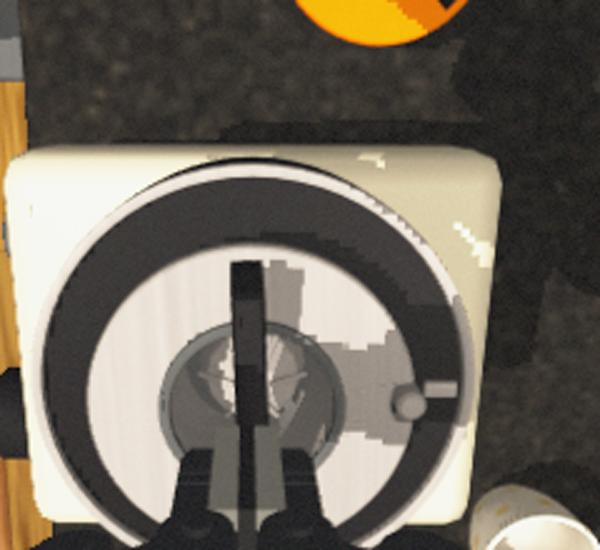

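View pics/s7.png

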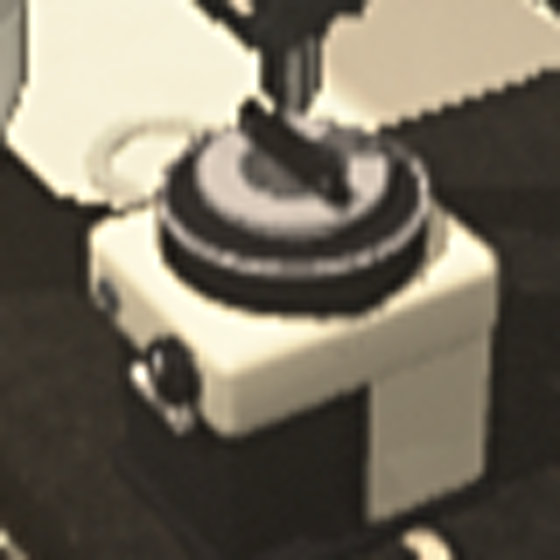

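Run:
```python
from h import *
import pickle
st=pickle.load(open("pics/w7.pkl","rb"))
f=lambda u,v:(220+u/2.5,70+v/2.5)
for n,u,v,z in [("bar far top",246,262,210),("pin",409,400,189),("disc far edge",250,243,190),("ring far",260,163,178),("ring left",43,370,178),("ring right",472,370,178),("disc l",88,390,190),("disc r",420,390,190),("fingertip near edge",248,428,223),("mark",440,388,175)]:
    print(n,onz("wrist",*f(u,v),z,st).round(1))
```

```text
bar far top [ 496.1 -250.8  210. ]
pin [ 540.8 -291.9  189. ]
disc far edge [ 497.1 -250.1  190. ]
ring far [ 499.3 -231.3  178. ]
ring left [ 439.6 -289.7  178. ]
ring right [ 560.6 -287.   178. ]
disc l [ 454.8 -290.6  190. ]
disc r [ 543.3 -288.6  190. ]
fingertip near edge [ 497.4 -285.2  223. ]
mark [ 553.  -293.8  175. ]
```

The fingers sit centred over the bar, and the bar middle comes out at about (498,−293) against a TCP of (497,−292). Pressing down in small steps.

```bash
python3 -m pendant '[[-1,0,0,0.24,0,0,0],[-1,0,0,0.24,0,0,0],[-1,0,0,0.04,0,0,0],[-1,0,0,0,0,0,0]]'; python3 -m pendant '[[-1,0,0,0.06,0,0,0],[-1,0,0,0,0,0,0]]';python3 -m pendant '[[-1,0,0,0.06,0,0,0],[-1,0,0,0,0,0,0]]'
```

```text
time: 8.22
tcp_pos: [497.1, -293.0, 219.2]
tcp_rot: [-3.141, -0.0, 1.594]
wrist_force: [-0.8, -1.0, 0.7]
opening: 0.0
time: 8.48
tcp_pos: [497.3, -293.1, 218.2]
tcp_rot: [3.141, 0.001, 1.594]
wrist_force: [-0.8, 0.4, 1.2]
opening: -0.2
time: 8.72
tcp_pos: [497.5, -293.2, 217.9]
tcp_rot: [3.14, 0.001, 1.594]
wrist_force: [-0.1, 0.7, 5.3]
opening: 0.1
```

```bash
python3 -m pendant '[[-1,0,0,0.06,0,0,0],[-1,0,0,0,0,0,0]]'; python3 -m pendant '[[-1,0,0,0.06,0,0,0],[-1,0,0,0,0,0,0]]';python3 -m pendant '[[-1,0,0,0.06,0,0,0],[-1,0,0,0,0,0,0]]'
```

```text
time: 8.98
tcp_pos: [498.1, -293.5, 217.2]
tcp_rot: [3.138, 0.003, 1.594]
wrist_force: [0.6, 0.4, 6.7]
opening: 0.2
time: 9.22
tcp_pos: [497.4, -293.1, 213.9]
tcp_rot: [3.14, 0.001, 1.594]
wrist_force: [0.3, -0.0, -0.5]
opening: -0.3
time: 9.48
tcp_pos: [496.8, -292.8, 210.7]
tcp_rot: [-3.14, -0.001, 1.594]
wrist_force: [0.8, -0.2, -0.3]
opening: 0.2
```

It snapped through at about 217 mm. I'll follow it down and press to confirm it has bottomed out.

```bash
python3 -m pendant '[[-1,0,0,0.08,0,0,0],[-1,0,0,0,0,0,0]]'; python3 -m pendant '[[-1,0,0,0.08,0,0,0],[-1,0,0,0,0,0,0]]'; python3 -m pendant '[[-1,0,0,0.08,0,0,0],[-1,0,0,0,0,0,0]]'
```

```text
time: 9.72
tcp_pos: [497.0, -293.0, 209.4]
tcp_rot: [-3.141, -0.0, 1.594]
wrist_force: [0.5, -1.5, 0.4]
opening: -0.3
time: 9.98
tcp_pos: [497.4, -293.2, 209.1]
tcp_rot: [3.14, 0.001, 1.594]
wrist_force: [-0.9, 0.2, 4.7]
opening: 0.2
time: 10.22
tcp_pos: [497.9, -293.6, 209.0]
tcp_rot: [3.138, 0.003, 1.594]
wrist_force: [-1.1, 0.3, 9.0]
opening: -0.1
```

```bash
python3 -m pendant '[[-1,0,0,0.16,0,0,0],[-1,0,0,0.16,0,0,0],[-1,0,0,0,0,0,0]]'; python3 -m pendant '[[-1,0,0,-0.5,0,0,0],[-1,0,0,-0.8,0,0,0],[-1,0,0,-1,0,0,0],[-1,-1,0,-1,0,0,0],[-1,-1,0,-0.5,0,0,0],[-1,0,0,0,0,0,0]]'; python3 w.py w8;  python3 - <<'E'
from h import *
im=cv2.imread("pics/w8.png")[50:270,200:440]
cv2.imwrite("pics/w8c.png",cv2.resize(im,(600,550),interpolation=2))
im=arm.get_image("side")[:,:,::-1];cv2.imwrite("pics/s8.png",cv2.resize(im[195:275,290:370],(560,560),interpolation=2))
im=arm.get_image("top")[:,:,::-1];cv2.imwrite("pics/t8.png",im)
E
```

```text
time: 10.6
tcp_pos: [498.3, -293.6, 208.8]
tcp_rot: [3.132, 0.007, 1.594]
wrist_force: [-8.2, 6.8, 31.7]
opening: 0.0
time: 11.35
tcp_pos: [498.3, -344.5, 292.7]
tcp_rot: [3.141, 0.0, 1.592]
wrist_force: [0.7, 0.0, 0.4]
opening: -0.0
11.35 [ 498.3 -344.5  292.7] [3.141 0.    1.592] -0.0 [0.7 0.  0.4]
```

View pics/w8c.png

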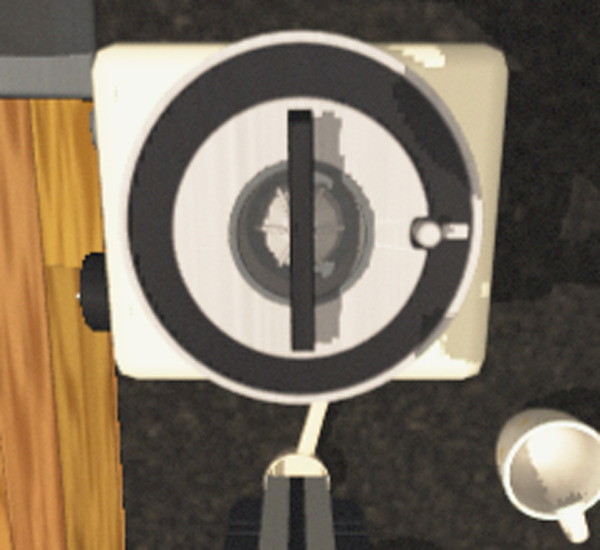

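View pics/s8.png

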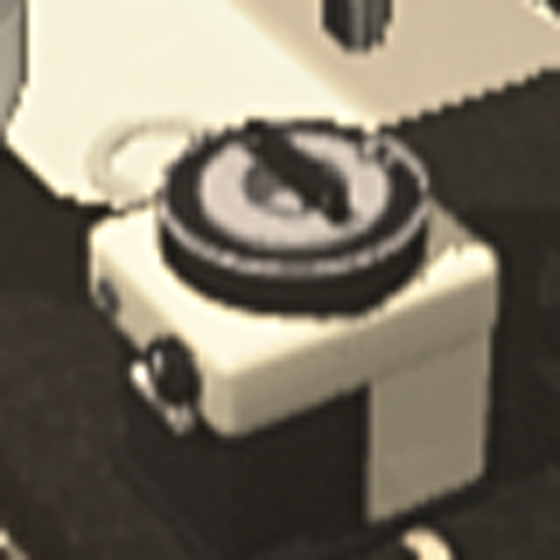

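View pics/t8.png

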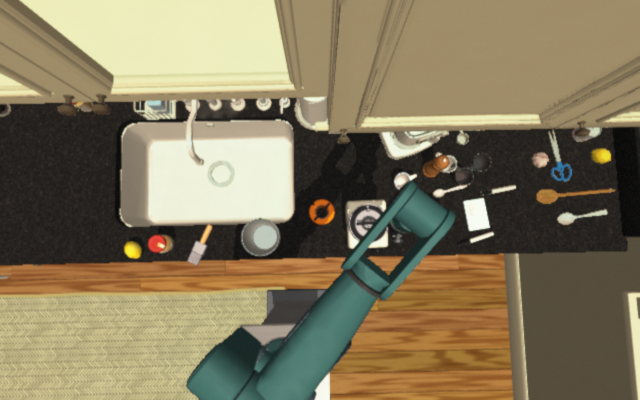

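The disc sits level and concentric, with the pin (crop 427,233) in the notch and standing proud. The side view shows it lower, and the bystanders have not moved. Handing in.

```bash
python3 -c "
from cell import arm
print(arm.job_done())"
```

```text
the job is handed in; nothing more can be done
None
```

I turned the burr about 95° anticlockwise with the shut fingertips until the notch caught the pin. Then I pressed on the middle of the bar: the catch gave way at a fingertip height of about 209–210 mm, and the burr bottomed at about 201 mm, which matches a fully seated burr. I pressed it home with about 32 N, withdrew, and handed the job in at about 11.5 s.

- **Final pictures:** they show the disc level, with the pin in the notch and the gripper clear. The bystanders I could see had not moved. In the last top view the arm hides the canister and part of the scoop; I did not measure those two again, but the gripper never came near them.
- **Click force:** the highest force I read before the snap was 6.7 N, below the 10–15 N stated. Readings come only at the end of each move, so the peak was probably missed.
- **Camera disagreement:** estimates of the grinder's centre differed by 3–6 mm between wrist views, so I used an averaged position. The fingers still sat centred on the bar.

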